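Cure a denture base plate in the light-curing unit

TASK

Cure the base plate that is on the stone cast in the light-curing unit's drawer: push the drawer fully home, then switch the unit on at its power rocker (press the far, raised half all the way down), then press the long-cycle key (three ribs) all the way down and let it spring back. The lamps must not come on with the drawer open, no other key may be pressed, the cast must stay standing on its turntable, and nothing on the bench is to be picked up or knocked about.

Things in the scene. Friction and masses are not known exactly. Their poses are not given: they have to be found in the camera images.
- curing_unit: Fixed light-curing unit facing the robot, off-white box 290 wide (y) x 270 deep (x) x 125 mm high. Origin: on the bench below the middle of the housing's front face; x points into the unit, y to its left seen from the front, z up. Grey control panel on the front 100 mm of its top, rising at 15 degrees from 98 mm at the front edge to 125 mm; one row of controls at x = 50, height 111 mm.
- drawer (a joint): How far the drawer at the front of the curing unit stands open, in m: 0 fully home, starts between 0.075 and 0.105, stop at 0.13. It slides along the unit's x axis; 4 N of friction, stays where it is left, no spring.
- drawer_lip (a point): Middle of the front edge of the drawer's grip lip, 85 mm above the bench; moves with the drawer, 22 mm in front of the housing when home. Lip 10 mm high, 200 long, 8 mm proud of the drawer's front panel, which is 270 mm wide, 14 thick, from 8 to 92 mm high. Axes as the unit's.
- turntable (a point): Centre of the top of the 110 mm steel turntable on the drawer's floor, 22 mm above the bench, 84 mm behind the drawer lip's front edge. It moves with the drawer.
- cast_with_plate: Loose stone cast with a pink base plate moulded on it, about 64 x 58 x 27 mm, 110 g, standing on the turntable, up to 20 mm off its centre; origin under its middle. It rides in with the drawer.
- power_rocker (a joint): Black power rocker at the panel's left end (unit y = +110 mm), in rad: 0 off (far half raised), 0.36 on (far half flat, near half raised). 36 mm long up the slope, 24 wide; bezel 46 x 32, 3 mm above the panel; pivot across its middle, 8 mm above the panel. Friction pivot: about 3 N on the far half turns it; it stays where left.
- rocker_far (a point): Point to press: on the face of the rocker's far half, 14 mm from the pivot; it goes down about 5 mm when switched on. While off, axes: x up the panel's slope, y left, z square out of the panel; they turn with the rocker.
- key_short (a joint): Short-cycle key (one rib), white, at unit y = -15 mm, the same size as the long one. In m pressed: 0 up, 0.004 fully down; spring 1.6 N rising to 4.8 N.
- key_medium (a joint): Medium-cycle key (two ribs), white, at unit y = -62 mm, as the short one.
- key_long (a joint): Long-cycle key (three ribs), white, at the panel's right end (unit y = -109 mm). In m pressed: 0 up, 0.004 fully down; spring 1.6 N rising to 4.8 N fully down.
- key_long_top (a point): Centre of the top of the long-cycle key, 8 mm above the panel. The key is 28 mm up the slope by 26 mm wide and moves square to the panel. Axes: x up the slope, y left, z square out of the panel.
- denture: Bystander: loose upper denture, pink with ivory teeth, about 62 x 50 x 20 mm, on the bench. Origin under its middle.
- stone_cast: Bystander: loose toothed stone cast, about 64 x 58 x 32 mm, on the bench. Origin under its middle.
- liquid_bottle: Bystander: loose amber bottle 52 mm across, 115 mm high, on the bench. Origin under its middle.
- mixing_bowl: Bystander: loose black rubber bowl 90 mm across, 55 mm high, on the bench. Origin under its middle.
- powder_jar: Bystander: loose clear jar with a white cap, 54 mm across, 55 mm high, on the bench. Origin under its middle.
- buff_wheel: Bystander: loose cloth buff 72 mm across, 18 mm high, lying on the bench. Origin under its middle.

How it is judged:
On the way, in this order (a step that is already met when the one before it is completed fails the run):
1. the drawer is pushed fully home (value of joint drawer below 0.004 m), for 0.2 s.
2. the power rocker is switched on (value of joint power_rocker above 0.28 rad), for 0.2 s.
3. the long-cycle key is pressed down (value of joint key_long above 0.0028 m), for 0.1 s.
At the end, for the whole second after the job is handed in: The drawer is home (open less than 4 mm), the rocker is on (beyond 0.28 of 0.36 rad), all keys are up again (pressed less than 1 mm), and the cast stands at rest and upright on the turntable, within 38 mm of its centre (value of joint drawer below 0.004 m and value of joint power_rocker above 0.28 rad and value of joint each of key_long, key_short, key_medium below 0.001 m and horizontal distance between cast_with_plate and turntable below 0.038 m and angle between cast_with_plate's own z axis and vertical below 0.15 rad and linear speed of cast_with_plate below 0.02 m/s); the robot touches nothing.
It fails at once if wrong order: power switched on while the drawer was open (over 6 mm), or the long-cycle key pressed (over 2 mm) before the power was on ((value of joint power_rocker above 0.2 rad and value of joint drawer above 0.006 m) or (value of joint key_long above 0.002 m and value of joint power_rocker below 0.2 rad)).
It fails at once if the short- or medium-cycle key pressed (over 2 mm) (value of joint any of key_short, key_medium above 0.002 m).
It fails at once if the drawer pulled further out (beyond 118 mm) (value of joint drawer above 0.118 m).
It fails at once if the cast lifted off the turntable (over 12 mm), pushed off it or tipped (z of cast_with_plate in the frame of turntable above 0.012 m or horizontal distance between cast_with_plate and turntable above 0.038 m or angle between cast_with_plate's own z axis and vertical above 0.35 rad).
It fails at once if a bystander lifted, carried or knocked about (moved over 20 mm) (distance of any of denture, stone_cast, liquid_bottle, mixing_bowl, powder_jar, buff_wheel from where it was at the start of the episode above 0.02 m).
It also fails if it takes over 42 s, if anything falls off the work surface, if the arm or the gripper's body presses on something with over 40 N, if the wrist force passes 120 N, or if a joint passes its speed limit or range.

ROBOT

A 6-joint arm with a two-finger parallel gripper is mounted at the origin on the work surface. World frame = base frame: x ahead of the robot, y to its left, z up, the work surface at z = 0. Lengths are in m, angles in rad, forces in N, time in s.
With the tool pointing down it reaches from about 0.325 to 0.775 m from the base axis. Payload 5.5 kg.
Tool frame: the origin (TCP) lies on the front face of the gripper's body, between the roots of the fingers; the fingertips stand 80 mm ahead of it and the grasp point (between the pads) lies 61 mm ahead of it; z points along the fingers, y is the line along which they close (so a half turn about z gives the same grasp; the last joint's range is limited). The gripper opens to 88 mm and grips with 3 to 60 N. Pads are 20 mm wide; open, the fingers measure 115 mm over their backs; the gripper's body (75 mm by 178 mm) begins 61 mm behind the grasp point.
Start: joints at [1.255, 0.091, 1.231, -0, 1.82, -0.057], TCP at [0.154, 0.58, 0.303] pointing down, gripper open.
Joint ranges: [-2.87, 2.87], [-0.86, 2.18], [0.17, 2.46], [-1.51, 4.65], [0.06, 2.69], [-2.65, 2.65]. Speed limits (rad/s): [2.57, 2.57, 3.01, 3.14, 3.14, 3.14].

INTERFACE

Orientations are given as [roll, pitch, yaw] about the fixed x, y, z axes, in that order (R = Rz(yaw) Ry(pitch) Rx(roll)).
In Python, from station import bot gives the robot as it stands.
- The arm moves only by the tool servo_tool, never from a script. Its argument "rows" is a list that holds one entry, the list of rows, each a list of 7 numbers: the opening, from -1 (shut) to 1 (fully open), so that 0 is half open, then the shift along the tool's x, y, z in m, then the turn, a rotation vector about the tool's x, y, z in degrees. In form: [[[grip, x, y, z, ax, ay, az], ...]]. A call has 1 to 10 rows; each row shifts and turns the commanded pose from where the row before left it, along the tool's axes as they then stand; what a row does not reach is not made up. A row lasts 1/10 s, in which the tool goes at most 50 mm and 8.59 degrees, less where a joint would pass 70% of its speed; a pose out of reach is approached as far as the arm can. A call is refused whole if a number of a shift passes 0.05 or a number of a turn 8.59, either way. A call with a gripper value outside its range is refused whole. The fingers move at their own pace and stop on an object; the grip force is fixed at half the most. Time passes only in rows, so rows that do not move let the fingers close. It gives the time, the measured TCP pose, the force, the opening and the grip force at its end, in the units of the state.
- bot.get_state(): the state, without advancing time (a new reading comes with each control period).
- bot.read_camera(name): name is "scene" or "top"; returns the picture (384x512x3 uint8, red, green, blue); there is no depth.
- bot.get_calibration(name): a dict with "fx", "fy", "cx", "cy" (pixels), "k1" (the pictures are not rectified: a ray, as slopes to the right and down, at radius r is drawn at 1 + k1 r^2 times it, then the intrinsics apply), "R" (3x3) and "t" (3): a world point X has camera coordinates R X + t. Camera axes: x right, y down, z forward; pixel columns grow to the right and rows downward; lengths in m; the calibration is good to about 2 mm. A picture is of the moment at which its call begins. get_calibration takes no time and is no camera call.
- bot.hand_in(): hands the job in; it is judged then, once.
The state is a dict: "time": time; "qpos": joint angles; "dq": joint speeds; "joint_efforts": joint torques, N m; "ee_pos": TCP position; "ee_rot": TCP orientation; "contact_force": force on the tool from outside, world axes, zero at the start; "torque": the same for the moment, N m; "width": finger opening in m; "finger_force": force on a finger pad.
Only numpy, scipy, OpenCV 4.12 (cv2) and the standard library are available. Lean on these libraries where they do the work, as an engineer would, in place of code of your own. Each camera call takes 0.05 s, during which the arm holds its last target. There are 200 camera calls.

## Working session

There is one attempt and no reset: what is moved stays moved. The work goes in short steps, Python scripts to look and compute and a tool call to move; the robot and the scene stay as the last step left them, time stands still between calls to the robot, and variables do not carry over. Pictures are saved under pics/ and viewed, at most 10 in all, crops included, and the job is handed in when it is done.

Besides the shell and the picture viewer there is one more tool, called after "Call:" in YAML: its name, and indented under it one key for each argument. servo_tool: Moves the arm, as the interface text tells. Its arguments: {"type":"object","properties":{"rows":{"type":"array","items":{"type":"array","items":{"type":"array","items":{"type":"number"}}}}},"required":["rows"]}

```bash
mkdir -p pics; python3 - <<'E'
from station import bot
import cv2
for n in("scene","top"):
    cv2.imwrite(f"pics/{n}0.png",cv2.resize(bot.read_camera(n),(800,600))[:,:,::-1])
    c=bot.get_calibration(n); print(n,c)
print(bot.get_state())
E
```

```text
scene {'fx': 424.1104577424191, 'fy': 424.1104577424191, 'cx': 255.2301372246435, 'cy': 192.86663767083527, 'k1': 0.01337396014418781, 'R': array([[ 0.49882598,  0.86657125,  0.01506386],
       [ 0.49630865, -0.27135595, -0.82464761],
       [-0.71052823,  0.41883197, -0.5654462 ]]), 't': array([-0.30331194, -0.17682965,  1.482414  ])}
top {'fx': 392.6075173082095, 'fy': 392.6075173082095, 'cx': 257.9194074783728, 'cy': 194.0354475876712, 'k1': 0.036035610922454456, 'R': array([[ 0.02211819, -0.99960202, -0.01750946],
       [-0.98079509, -0.0183007 , -0.19418054],
       [ 0.19378283,  0.02146812, -0.98080953]]), 't': array([0.03647   , 0.54631652, 1.05811209])}
{'time': 0.1, 'qpos': array([ 1.25531557e+00,  9.18007161e-02,  1.23175079e+00,  2.12637841e-05,
        1.81983189e+00, -5.66968299e-02]), 'dq': array([ 0.00056521, -0.00275987, -0.00440854,  0.00066407, -0.00091502,
       -0.0006026 ]), 'joint_efforts': array([ 1.45258742e-03, -4.47856057e+01, -4.07571495e+01,  6.99227164e-02,
        2.83782638e-02, -8.82116592e-05]), 'ee_pos': array([0.15349724, 0.57989894, 0.30161786]), 'ee_rot': array([-3.13980595e+00, -1.22059137e-04,  2.88281384e+00]), 'contact_force': array([-0.1381498 ,  0.25587912, -1.03495204]), 'torque': array([ 0.04980249,  0.01849625, -0.02350672]), 'finger_force': 0.0, 'width': 0.08792046321015133}
```

View pics/scene0.png

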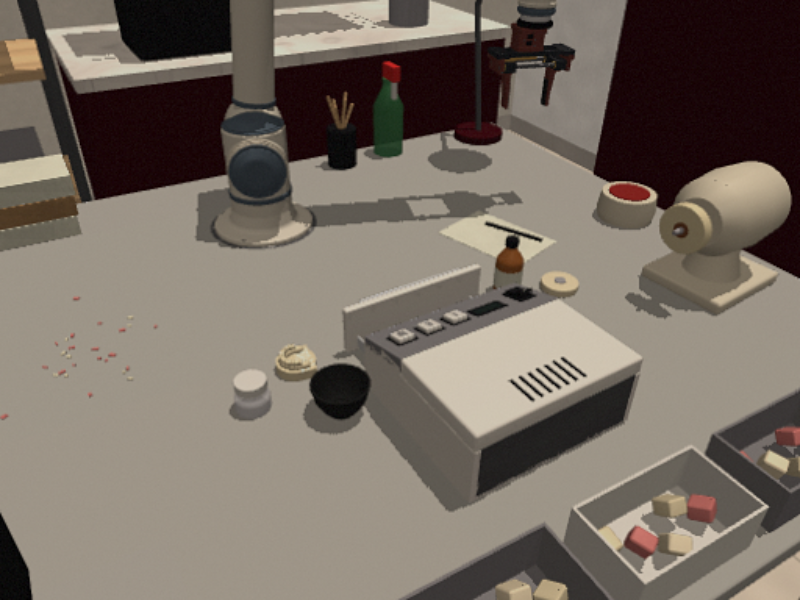

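View pics/top0.png

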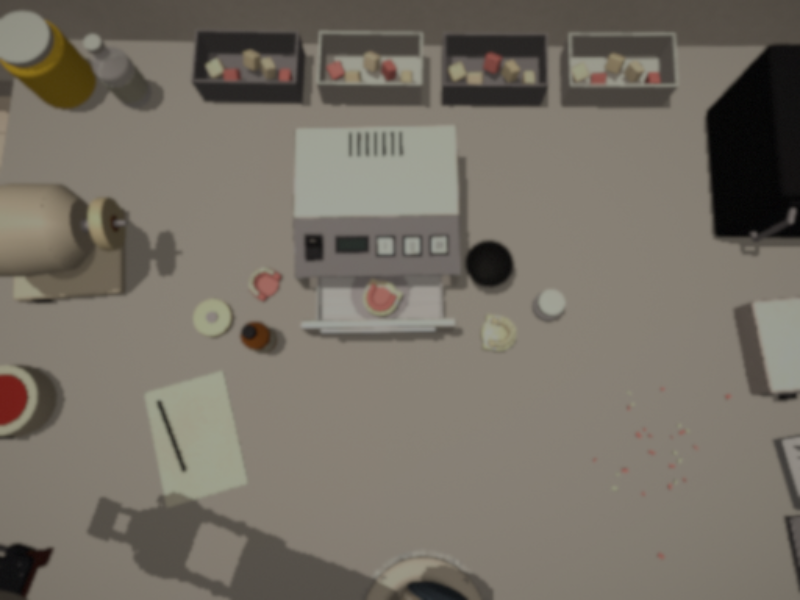

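Top view: the unit's panel corners are at about (295,277) and (462,275), the rocker at (314,246), the keys at (386/412/439,245), and the drawer lip at y≈325. Next I'll enlarge that area.

```bash
python3 - <<'E'
from station import bot
import cv2,numpy as np
a=np.mean([bot.read_camera("top").astype(float) for _ in range(4)],0).astype(np.uint8)
cv2.imwrite("pics/top1.png",cv2.resize(a[125:220,182:312],None,fx=6,fy=6,interpolation=cv2.INTER_CUBIC)[:,:,::-1])
E
```

```text
(no output)
```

View pics/top1.png

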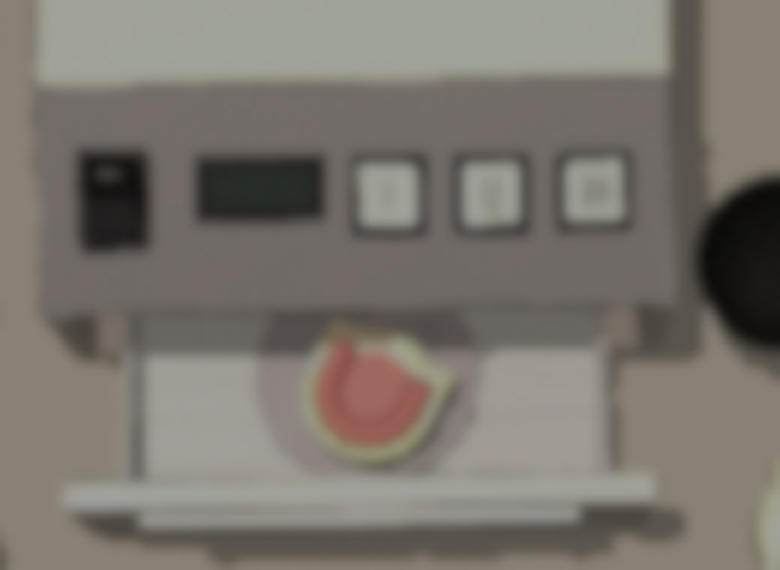

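```bash
cat > h.py <<'E'
from station import bot
import numpy as np
from scipy.optimize import least_squares
c=bot.get_calibration("top")
def proj(P):
    p=P@np.array(c["R"]).T+c["t"]; s=p[:,:2]/p[:,2:]; s=s*(1+c["k1"]*(s**2).sum(1))[:,None]
    return s*[c["fx"],c["fy"]]+[c["cx"],c["cy"]]
def W(q,L):
    a=q[2]; return np.c_[q[0]+np.cos(a)*L[:,0]-np.sin(a)*L[:,1],q[1]+np.sin(a)*L[:,0]+np.cos(a)*L[:,1],L[:,2]]
E
python3 - <<'E'
from h import *
uv=np.array([(42,312),(677,304),(37,86),(670,74),(114,199),(389,195),(491,194),(594,191),(140,526),(580,524)],float)
px=(uv+.5)/6-.5+[182,125]
L=np.array([(0,.145,.098),(0,-.145,.098),(.1,.145,.125),(.1,-.145,.125),(.049,.11,.115),(.048,-.015,.119),(.048,-.062,.119),(.048,-.109,.119),(-.022,.1,.085),(-.022,-.1,.085)])
def f(q):
    l=L.copy(); l[8:,0]-=q[3]; return (proj(W(q,l))-px)
s=least_squares(lambda q:f(q).ravel(),[.5,0,0,.09]); print(s.x); print(f(s.x).round(2))
q=s.x
K=np.array([(-.022-q[3],0,.085),(-.022,0,.085),(.048,-.109,.119),(.05+.014*.966-.008*.26,.11,.111+.0077+.0036)])
print(W(q,K).round(4))
E
```

```text
[0.58613708 0.09361724 0.03227911 0.0758832 ]
[[-0.13  0.21]
 [-0.3   0.07]
 [-0.35 -0.14]
 [ 0.58  0.25]
 [-0.09 -0.08]
 [-0.18 -0.13]
 [ 0.13 -0.22]
 [ 0.31  0.02]
 [ 0.04  0.3 ]
 [-0.02 -0.3 ]]
[[ 0.4883  0.0905  0.085 ]
 [ 0.5641  0.0929  0.085 ]
 [ 0.6376 -0.0138  0.119 ]
 [ 0.644   0.2055  0.1223]]
```

Call:
servo_tool:
  rows:
    - [[-1,0,0,0,0,0,-5.6],[-1,0,0,0,0,0,-5.6],[-1,0,0,0,0,0,-5.6],[-1,-0.02,-0.036,0,0,0,0],[-1,-0.02,-0.036,0,0,0,0],[-1,-0.02,-0.036,0,0,0,0],[-1,-0.02,-0.036,0,0,0,0],[-1,-0.02,-0.036,0,0,0,0],[-1,-0.02,-0.036,0,0,0,0],[-1,-0.02,-0.036,0,0,0,0]]

```text
time: 1.3
ee_pos: [0.3026, 0.3315, 0.3027]
ee_rot: [3.141, 0.0, -3.107]
contact_force: [0.6, 0.0, 0.1]
width: 0.0112
finger_force: 0.0
```

Call:
servo_tool:
  rows:
    - [[-1,-0.02,-0.036,0,0,0,0],[-1,-0.02,-0.036,0,0,0,0],[-1,-0.02,-0.036,0,0,0,0],[-1,-0.02,-0.036,0,0,0,0],[-1,-0.02,-0.036,0,0,0,0],[-1,-0.02,-0.036,0,0,0,0],[-1,-0.02,-0.036,0,0,0,0],[-1,0,0,0,0,0,0],[-1,0,0,0,0,0,0],[-1,0,0,0,0,0,0]]

```text
time: 2.3
ee_pos: [0.4504, 0.0867, 0.3027]
ee_rot: [3.141, -0.0, -3.106]
contact_force: [-0.1, -0.8, 0.1]
width: 0.0005
finger_force: 0.0
```

Call:
servo_tool:
  rows:
    - [[-1,0,0,0.04,0,0,0],[-1,0,0,0.04,0,0,0],[-1,0,0,0.04,0,0,0],[-1,0,0,0.04,0,0,0],[-1,0,0,0,0,0,0],[-1,-0.01,0,0,0,0,0],[-1,-0.008,0,0,0,0,0],[-1,-0.006,0,0,0,0,0],[-1,-0.006,0,0,0,0,0],[-1,-0.006,0,0,0,0,0]]

```text
time: 3.3
ee_pos: [0.4874, 0.0873, 0.1439]
ee_rot: [3.141, 0.001, -3.107]
contact_force: [-4.2, 1.2, 3.6]
width: 0.0005
finger_force: 2.2
```

Call:
servo_tool:
  rows:
    - [[-1,-0.006,0,0,0,0,0],[-1,-0.006,0,0,0,0,0],[-1,-0.006,0,0,0,0,0],[-1,-0.006,0,0,0,0,0],[-1,-0.006,0,0,0,0,0],[-1,-0.006,0,0,0,0,0],[-1,-0.006,0,0,0,0,0],[-1,-0.005,0,0,0,0,0],[-1,-0.005,0,0,0,0,0],[-1,-0.004,0,0,0,0,0]]

```text
time: 4.3
ee_pos: [0.5431, 0.0892, 0.1426]
ee_rot: [3.142, 0.0, -3.107]
contact_force: [-4.8, -0.1, 3.8]
width: 0.0006
finger_force: 2.2
```

Call:
servo_tool:
  rows:
    - [[-1,-0.004,0,0,0,0,0],[-1,-0.003,0,0,0,0,0],[-1,-0.002,0,0,0,0,0],[-1,-0.001,0,0,0,0,0],[-1,0,0,0,0,0,0]]

```text
time: 4.8
ee_pos: [0.5518, 0.0895, 0.1426]
ee_rot: [-3.142, -0.003, -3.107]
contact_force: [-9.4, -0.1, 5.4]
width: 0.0004
finger_force: 4.6
```

Call:
servo_tool:
  rows:
    - [[-1,-0.001,0,0,0,0,0],[-1,-0.001,0,0,0,0,0],[-1,-0.001,0,0,0,0,0]]

```text
time: 5.1
ee_pos: [0.5524, 0.0895, 0.1426]
ee_rot: [-3.141, -0.01, -3.107]
contact_force: [-25.7, -1.9, 14.6]
width: 0.0004
finger_force: 12.8
```

Call:
servo_tool:
  rows:
    - [[-1,0,0,0,0,0,0],[-1,0.015,0,0,0,0,0],[-1,0.025,0,0,0,0,0],[-1,0,0,-0.04,0,0,0],[-1,0,0,-0.04,0,0,0],[-1,0,0,-0.04,0,0,0],[-1,-0.035,0.038,0,0,0,0],[-1,-0.036,0.037,0,0,0,0],[-1,-0.036,0.038,0,0,0,0],[-1,0,0,0,0,0,0]]

```text
time: 6.1
ee_pos: [0.6178, 0.2044, 0.2565]
ee_rot: [-3.141, -0.005, -3.104]
contact_force: [-0.1, -0.5, -1.4]
width: 0.001
finger_force: 0.0
```

Call:
servo_tool:
  rows:
    - [[-1,0,0,0,0,-7.5,0],[-1,0,0,0,0,-7.5,0],[-1,0,0,0,0,0,0],[-1,0,0,0,0,0,0]]

```text
time: 6.5
ee_pos: [0.6145, 0.2002, 0.2633]
ee_rot: [3.142, 0.26, -3.107]
contact_force: [0.2, 0.5, -0.2]
width: 0.0001
finger_force: 0.0
```

```bash
python3 - <<'E'
from h import *
import cv2
q=[0.58613708,0.09361724,0.03227911]
s=bot.get_state(); a=15*np.pi/180
n=np.array([-np.sin(a),0,np.cos(a)]); sl=np.array([np.cos(a),0,np.sin(a)])
o=np.array([.05,0,.098+.05*np.tan(a)])
P=dict(rock=o+sl*.014+n*.0125+[0,.11,0],key=o+n*.008+[0,-.109,0])
c_,s_=np.cos(q[2]),np.sin(q[2]); R=np.array([[c_,-s_,0],[s_,c_,0],[0,0,1]])
e=R.T@(s["ee_pos"]-[q[0],q[1],0])
from scipy.spatial.transform import Rotation
T=R.T@Rotation.from_euler("xyz",s["ee_rot"]).as_matrix()
print(e,T.round(3),s["contact_force"])
for k,p in P.items(): print(k,p,"tool-frame shift tip->point",(T.T@(p-e)-[0,0,.08]).round(4))
for m,(y,x) in dict(top=(125,182),scene=(150,200)).items():
    im=bot.read_camera(m)[y:y+110,x:x+145]
    cv2.imwrite(f"pics/{m}2.png",cv2.resize(im,None,fx=5,fy=5,interpolation=cv2.INTER_CUBIC)[:,:,::-1])
E
```

```text
[0.03174833 0.10564642 0.26328335] [[-0.966 -0.002  0.258]
 [-0.002  1.     0.001]
 [-0.258  0.    -0.966]] [ 0.16550495  0.50338369 -0.21164252]
rock [0.06028772 0.11       0.127095  ] tool-frame shift tip->point [0.0075 0.0043 0.0589]
key [ 0.04792945 -0.109       0.11912487] tool-frame shift tip->point [ 0.0219 -0.2147  0.0633]
```

View pics/top2.png

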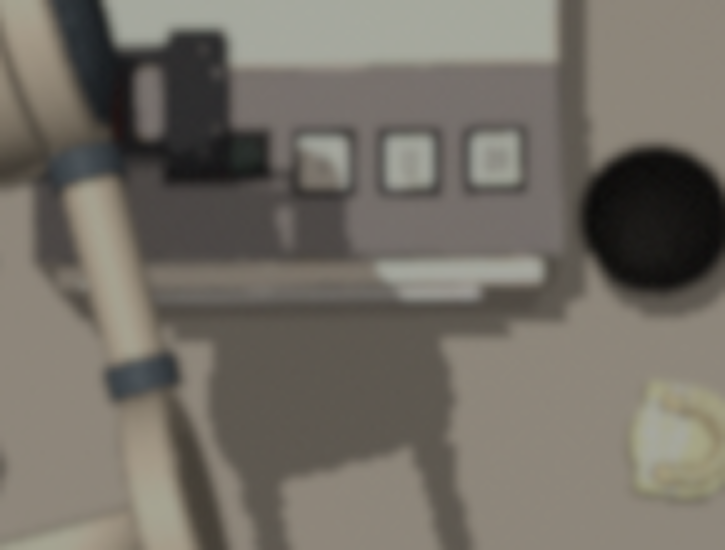

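View pics/scene2.png

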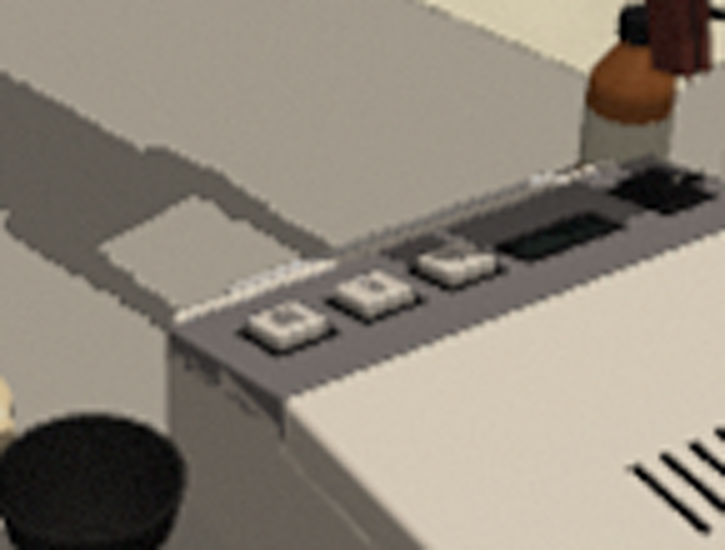

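The drawer is home. In the scene crop the fingertip at (683,70) is above the rocker at (660,185), which agrees with the calculation. Next I'll press the rocker.

Call:
servo_tool:
  rows:
    - [[-1,0.006,0.004,0,0,0,0],[-1,0,0,0.025,0,0,0],[-1,0,0,0.02,0,0,0],[-1,0,0,0.005,0,0,0],[-1,0,0,0.003,0,0,0],[-1,0,0,0.003,0,0,0],[-1,0,0,0.002,0,0,0],[-1,0,0,0.002,0,0,0],[-1,0,0,0,0,0,0]]

```text
time: 7.5
ee_pos: [0.6253, 0.205, 0.2047]
ee_rot: [3.141, 0.265, -3.107]
contact_force: [0.5, 0.3, 3.8]
width: 0.0004
finger_force: 1.3
```

Contact at about 4 N, so the rocker is turning. I'll press on until it stops.

Call:
servo_tool:
  rows:
    - [[-1,0,0,0.001,0,0,0],[-1,0,0,0.001,0,0,0],[-1,0,0,0.001,0,0,0],[-1,0,0,0,0,0,0]]

```text
time: 7.9
ee_pos: [0.6256, 0.2051, 0.2014]
ee_rot: [3.141, 0.263, -3.107]
contact_force: [-0.1, -1.2, 6.3]
width: 0.0007
finger_force: 3.2
```

Call:
servo_tool:
  rows:
    - [[-1,0,0,0.001,0,0,0],[-1,0,0,0.001,0,0,0],[-1,0,0,0,0,0,0]]

```text
time: 8.2
ee_pos: [0.6257, 0.2051, 0.2012]
ee_rot: [3.141, 0.264, -3.107]
contact_force: [-6.9, -1.0, 14.4]
width: 0.0003
finger_force: 7.4
```

The tip is about 8.5 mm above the panel and stopped, so the far half is flat and the rocker is on. Now I'll retract and go to the long key.

Call:
servo_tool:
  rows:
    - [[-1,0,0,0,0,0,0],[-1,0,0,-0.02,0,0,0],[-1,0,0,-0.04,0,0,0],[-1,0.004,-0.044,0,0,0,0],[-1,0.004,-0.044,0,0,0,0],[-1,0.004,-0.044,0,0,0,0],[-1,0.004,-0.044,0,0,0,0],[-1,0,-0.043,0,0,0,0],[-1,0,0,0,0,0,0],[-1,0,0,0,0,0,0]]

```text
time: 9.2
ee_pos: [0.602, -0.0157, 0.2509]
ee_rot: [3.141, 0.259, -3.11]
contact_force: [-0.4, -0.2, -0.3]
width: 0.0005
finger_force: 0.0
```

```bash
python3 - <<'E'
from h import *
import cv2
from scipy.spatial.transform import Rotation
q=[0.58613708,0.09361724,0.03227911]
s=bot.get_state(); a=15*np.pi/180
n=np.array([-np.sin(a),0,np.cos(a)])
p=np.array([.05,-.109,.098+.05*np.tan(a)])+n*.008
c_,s_=np.cos(q[2]),np.sin(q[2]); R=np.array([[c_,-s_,0],[s_,c_,0],[0,0,1]])
e=R.T@(s["ee_pos"]-[q[0],q[1],0])
T=R.T@Rotation.from_euler("xyz",s["ee_rot"]).as_matrix()
print((T.T@(p-e)-[0,0,.08]).round(4),s["contact_force"])
im=bot.read_camera("scene")[130:240,220:365]
cv2.imwrite("pics/scene3.png",cv2.resize(im,None,fx=5,fy=5,interpolation=cv2.INTER_CUBIC)[:,:,::-1])
E
```

```text
[-0.0007  0.0006  0.0565] [-0.42625147 -0.20205649 -0.28905314]
```

View pics/scene3.png

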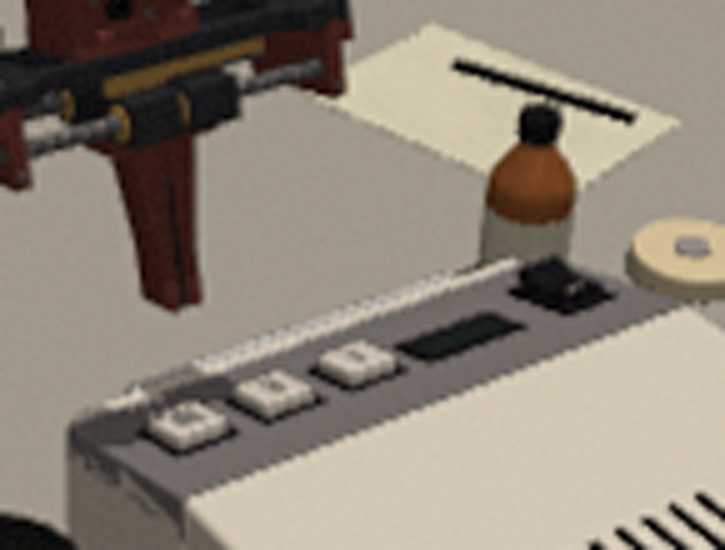

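The rocker at (560,285) now has its near half raised, so it's on. The closed fingertips are above the long key (190,425). Next I'll press it.

Call:
servo_tool:
  rows:
    - [[-1,0,0,0.03,0,0,0],[-1,0,0,0.018,0,0,0],[-1,0,0,0.004,0,0,0],[-1,0,0,0.003,0,0,0],[-1,0,0,0.002,0,0,0],[-1,0,0,0.001,0,0,0],[-1,0,0,0.001,0,0,0],[-1,0,0,0,0,0,0]]

```text
time: 10.05
ee_pos: [0.618, -0.0141, 0.1963]
ee_rot: [3.141, 0.264, -3.107]
contact_force: [-0.6, 1.7, 1.4]
width: 0.0005
finger_force: 1.1
```

Call:
servo_tool:
  rows:
    - [[-1,0,0,0.001,0,0,0],[-1,0,0,0.001,0,0,0],[-1,0,0,0,0,0,0]]

```text
time: 10.35
ee_pos: [0.6186, -0.0142, 0.194]
ee_rot: [3.141, 0.264, -3.107]
contact_force: [0.1, 2.5, 3.7]
width: 0.0003
finger_force: 2.1
```

Call:
servo_tool:
  rows:
    - [[-1,0,0,0.001,0,0,0],[-1,0,0,0.001,0,0,0],[-1,0,0,0,0,0,0]]

```text
time: 10.65
ee_pos: [0.6189, -0.0142, 0.1933]
ee_rot: [3.141, 0.264, -3.107]
contact_force: [-4.6, 3.0, 11.0]
width: 0.0008
finger_force: 5.8
```

Call:
servo_tool:
  rows:
    - [[-1,0,0,0.001,0,0,0],[-1,0,0,0,0,0,0]]

```text
time: 10.85
ee_pos: [0.619, -0.0142, 0.1932]
ee_rot: [3.142, 0.264, -3.107]
contact_force: [-9.5, 2.6, 15.0]
width: 0.0004
finger_force: 8.1
```

The key is on its stop, with the force well above the spring's 4.8 N. I'll release it, retreat, and check.

Call:
servo_tool:
  rows:
    - [[-1,0,0,-0.01,0,0,0],[-1,0,0,-0.03,0,0,0],[-1,0,0,-0.04,0,0,0],[-1,0,0,-0.04,0,0,0],[-1,0.02,-0.04,0,0,0,0],[-1,0.02,-0.04,0,0,0,0],[-1,0,-0.04,0,0,0,0],[-1,0,0,0,0,0,0],[-1,0,0,0,0,0,0]]

```text
time: 11.75
ee_pos: [0.5531, -0.1378, 0.2948]
ee_rot: [3.141, 0.26, -3.11]
contact_force: [0.0, -0.5, -0.7]
width: 0.0006
finger_force: 0.0
```

```bash
python3 - <<'E'
from h import *
import cv2
im=bot.read_camera("scene")[130:240,220:365]
cv2.imwrite("pics/scene4.png",cv2.resize(im,None,fx=5,fy=5,interpolation=cv2.INTER_CUBIC)[:,:,::-1])
E
```

```text
(no output)
```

View pics/scene4.png

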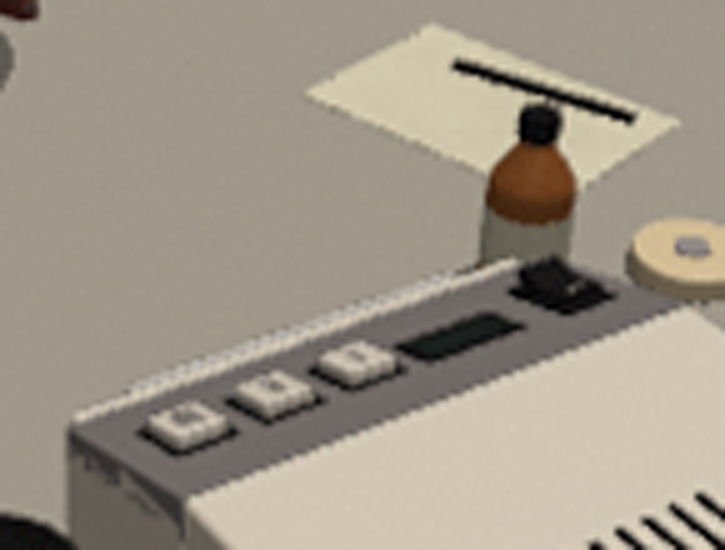

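The crop shows the drawer home, the rocker on at (560,285), all three keys up, and the bystanders in view where they were. I'll hand it in.

```bash
python3 -c "
from station import bot
print(bot.hand_in())"
```

```text
the job is handed in; nothing more can be done
None
```

I pushed the drawer home, switched the rocker on, pressed the long-cycle key to its stop and let it spring back, then handed the job in. No verdict came back, and the cast could not be seen once the drawer was shut.

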